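# Jack up the tin cash register on its repair stand

### The job

On the repair stand, press the raised loose tile down until it lies level with the tiles around it, then set the lever jack on that tile, upright and with its saddle centred under the studded lift tab of the register's tray, and let go of it. Then pump the jack: push the handle fully down so that the register's front rises, let the handle come all the way back up, push it fully down again and finish while still holding it down, with the register held up by the jack alone. Leave everything else on the shelf where it is.

Things in the scene. Friction and masses are not known exactly. Their poses are not given: they have to be found in the camera images.
- stand: Fixed stand: bed of terracotta tiles 12 mm high, x -191 to +190 mm, 220 mm wide, with a wooden tray and tin cash register at its +x end. Origin on the shelf (z = 0) straight below the lift point; +x runs from the near end, where tile and jack go, to the register. Props (12 mm square) at x = 65, y = +-54 mm carry the tray; the space under the lift tab is open from -x.
- tile (a joint): Angle (rad) of the loose tile, 200 x 100 x 12 mm, mid-bed, stand x -165 to +35 mm. 0 = level and flush (top 12 mm above the shelf), stopped by its bed; starts at 0.06 to 0.12, near (-x) edge 12 to 24 mm proud, hinging at its far edge under the lift tab. Stiff: 6 to 8 N near the raised edge moves it (the jack's weight alone does not); it stays where pressed.
- tile_edge (a point): Point on the tile's top face, in the middle of its width, 20 mm in from the raised near edge: a good place to press. 12 mm above the shelf when level.
- lift_point (a point): Lift point: on the underside of the steel lift tab, at the centre of its round nose, 49 mm above the shelf at rest (37 mm above the bed); 13 mm higher with the jack handle fully down. The tab is 36 mm wide, 5 mm thick, nose radius 18 mm, and sticks out 40 mm from the tray towards the stand's -x; a round stud 10 mm wide, 7 mm high on its top marks the point.
- tray: Wooden tray 125 x 120 x 5 mm with the lift tab and, fixed on it, the tin cash register toy, 105 (x) x 125 (y) x 129 mm high, front face 54 mm beyond the lift point. Origin: the lift point, as above. Its front swings up about a hinge 165 mm beyond (+x) the lift point, 49 mm above the shelf; it falls back on its props. Load at the lift point about 2 to 5 N.
- jack: Loose steel lever jack, 0.7 kg, left or right of the stand at first. Origin: underside, below the carrying grip; +x to saddle, -x to handle. Base x -110 to +90, 64 wide, 10 mm thick. Grip: upright block 40 (x) x 14 (y) mm, clear from z 32 to its top at 80; grip across y. On the bed the saddle passes 7 mm below the lift tab: bring it in from the stand's -x side, jack +x along stand +x.
- saddle: Round steel saddle of the jack, 28 mm across. Origin: centre of its top face, 70 mm ahead (+x) of the jack's grip and 30 mm above the jack's underside with the handle up. Rises 50 mm per rad of handle (20 mm in all).
- handle (a joint): Angle (rad) of the pump handle: 0 = up (sprung, it returns by itself), 0.40 = fully down, at its stop. Count it down from 0.33 and back up below 0.06. Pivot 30 mm behind (-x) the grip and 40 mm above the jack's underside; pushing the pad takes about 5 N at the top and 8 to 11 N at the bottom with the load.
- handle_pad: Rubber pad 34 x 36 mm, 8 mm thick on the end of the pump handle, the place to push down. Origin: centre of its top face. In the jack's frame at x = -130 mm, z = 87 mm with the handle up (leaning 0.35 rad, lower towards the grip) and at x = -140 mm, z = 45 mm, level to 0.05 rad, with the handle fully down.
- bus_roof: Bystander: green tin bus roof, 180 x 66 x 26 mm. Origin: centre of the underside.
- key_a: Bystander: brass winding key, 48 x 37 x 8 mm, lying on the tile bed at one side of the lift tab. Origin: its underside.
- key_b: Bystander: second brass winding key, same size, on the shelf.
- hammer: Bystander: jeweller's hammer, 200 mm long, hickory handle.
- jar: Bystander: cobalt glass jar, 60 mm across, 80 mm high.
- polish_tin: Bystander: round bare metal tin, 56 mm across, 50 mm high.
- screwdriver: Bystander: screwdriver with a dark wooden handle, 160 mm long.

How it is judged:
By the outcome, as a careful person would: the job done as asked, in the order asked, and still so for the second after the job is handed in, while the arm keeps its last pose, push and grip.
It also fails if it takes over 64 s, if anything falls off the work surface, if the arm or the gripper's body presses on something with over 40 N, if the wrist force passes 120 N, or if a joint passes its speed limit or range.

### The arm

A 6-joint arm with a two-finger parallel gripper is mounted at the origin on the work surface. World frame = base frame: x ahead of the robot, y to its left, z up, the work surface at z = 0. Lengths are in m, angles in rad, forces in N, time in s.
With the tool pointing down it reaches from about 0.225 to 0.875 m from the base axis. Payload 3.4 kg.
Tool frame: the origin (TCP) lies midway between the tips of the shut fingers; the grasp point (between the pads) lies 19 mm behind it; z points along the fingers, y is the direction in which the jaws open and shut (so a half turn about z gives the same grasp; the last joint's range is limited). The gripper opens to 85 mm and grips with 20 to 120 N. Pads are 22 mm wide; open, the fingers measure 114 mm over their backs; the gripper's body (76 mm by 85 mm) begins 54 mm behind the grasp point. The pads swing forward as they close: fully open they stand 13 mm farther back than shut.
Start: joints at [-0.121, 0.276, 1.505, -0, 1.361, -0.121], TCP at [0.575, -0, 0.206] pointing down, gripper open.
Joint ranges: [-2.89, 2.89], [-0.75, 2.08], [0.22, 2.7], [-1.18, 4.32], [0.11, 2.71], [-2.7, 2.7]. Speed limits (rad/s): [2.57, 2.57, 3.14, 3.14, 3.14, 3.14].

### API

Orientations are given as a unit quaternion [w, x, y, z].
In Python, from plant import ctrl, vision gives the robot as it stands. Calls block until the motion is done:
- ctrl.goto(position, orientation): joint-space move of the TCP to a pose.
- ctrl.servo_line(position, velocity=0.15, attitude=None): straight line of the TCP; attitude=None keeps the orientation; velocity is the mean speed in m/s.
- ctrl.move_j(angles): joint-space move.
- ctrl.grip(opening, f_grip=None): finger opening in m; f_grip is the grip in N (None keeps the last); returns when the fingers have stopped.
- ctrl.pause(seconds).
- ctrl.solve_ik(position, orientation): joint angles nearest the present ones, or None.
- ctrl.get_state(): the state.
- vision.grab_frame(name): name is "scene" or "side" or "wrist"; returns the picture (384x512x3 uint8, blue, green, red); there is no depth.
- vision.camera_params(name): a dict with "vfov" (degrees; the focal length in pixels is half the picture's height over the tangent of half this angle, whatever the lens; pixels are square), "cx", "cy" (the principal point, pixels), "origin" and "attitude" of the camera in the world; the wrist camera has in their place "T_tool_cam" (4x4, takes a point from camera to tool coordinates, whose origin is the TCP and whose axes are the flange's). Camera axes: x right, y up, looking along -z (the intrinsics and any distortion apply to the point x, -y, -z); pixel columns grow to the right and rows downward; lengths in m; the calibration is good to about 2 mm. A picture is of the moment at which its call begins: read the wrist's pose just before it. camera_params takes no time and is no camera call.
A pose or a line that the arm cannot do raises ctrl.MotionError and nothing moves.
- ctrl.job_done(): hands the job in, once; it reports no verdict.
The state is a dict: "clock": time; "joints": joint angles; "joint_vel": joint speeds; "joint_efforts": joint torques, N m; "tcp_pos": TCP position; "tcp_rot": TCP orientation; "contact_force": force on the tool from outside, world axes, zero at the start; "moment": the same for the moment, N m; "grip_width": finger opening in m.
Only numpy, scipy, OpenCV 4.12 (cv2) and the standard library are available. Lean on these libraries where they do the work, as an engineer would, in place of code of your own. Each camera call takes 0.05 s, during which the arm holds its last target. There are 200 camera calls.

## Working session

There is one attempt and no reset: what is moved stays moved. The work goes in short steps, each a Python script; the robot and the scene stay as the last script left them, time stands still between calls to the robot, and variables do not carry over. Pictures are saved under pics/ and viewed, about 8 in all and at most 12, crops included, and the job is handed in when it is done.

```bash
ls; mkdir -p pics; python3 - <<'E'
from plant import ctrl, vision
import cv2, numpy as np
a=vision.grab_frame("scene");b=vision.grab_frame("side")
cv2.imwrite("pics/scene0.png",a);cv2.imwrite("pics/side0.png",b)
for n in("scene","side","wrist"):print(n,vision.camera_params(n))
print(ctrl.get_state())
E
```

```text
pics
scene {'vfov': 57.360278037568904, 'cx': 253.1519861856333, 'cy': 189.2050530006325, 'origin': array([0.92790502, 0.64124716, 0.78056034]), 'attitude': array([0.23670742, 0.1009123 , 0.3864611 , 0.88568286])}
side {'vfov': 51.98074408467947, 'cx': 249.92737035640542, 'cy': 195.6284464789167, 'origin': array([-0.07299881, -0.72131532,  0.8676702 ]), 'attitude': array([ 0.8452323 ,  0.40775586, -0.13891809, -0.31625825])}
wrist {'vfov': 63.51398728737458, 'cx': 259.8109257998269, 'cy': 192.54125047573453, 'T_tool_cam': array([[-3.10013155e-04,  9.62412836e-01,  2.71590568e-01,
         6.88823717e-02],
       [ 9.99999536e-01,  5.07003300e-05,  9.61809406e-04,
        -6.59107093e-04],
       [ 9.11887987e-04,  2.71590741e-01, -9.62412405e-01,
        -1.67724821e-01],
       [ 0.00000000e+00,  0.00000000e+00,  0.00000000e+00,
         1.00000000e+00]])}
{'clock': 0.1, 'joints': array([-1.21008096e-01,  2.76539112e-01,  1.50600853e+00, -2.17911189e-05,
        1.36066540e+00, -1.20996381e-01]), 'joint_vel': array([ 8.79641408e-05, -2.34522523e-03, -2.86677310e-03,  2.70235083e-04,
        6.81686691e-04, -2.08470708e-04]), 'joint_efforts': array([ 1.55745878e-03, -4.17697620e+01, -2.46405226e+01, -1.74112388e-04,
        5.80947395e-03,  2.85749664e-07]), 'tcp_pos': array([5.74500573e-01, 4.23230119e-05, 2.05421231e-01]), 'tcp_rot': array([-6.31288092e-04,  7.07109078e-01,  7.07104021e-01, -5.07940257e-04]), 'contact_force': array([-0.21916238,  0.03227462, -0.12981741]), 'moment': array([-0.02641544,  0.00388927,  0.00592566]), 'grip_width': 0.08543675875305329}
```

View pics/scene0.png

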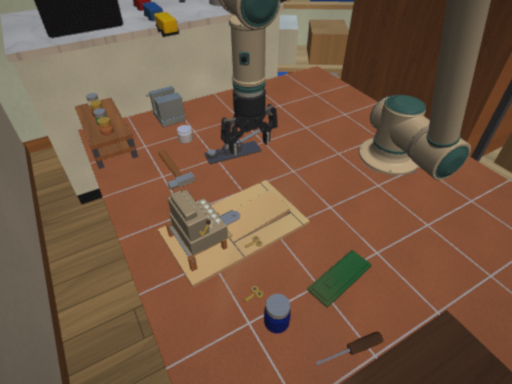

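View pics/side0.png

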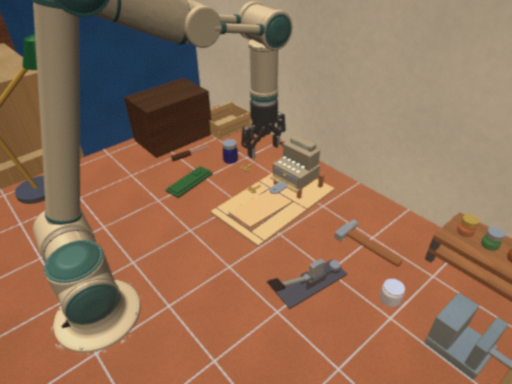

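Scene: bed corners about (307,218), (265,184), (160,235), (192,273); register at the left end, jack at (235,153). Side: bed corners (213,209), (259,239), (334,187); jack base corners (268,284), (291,304), (347,274), (322,260), handle pad (276,285).

```bash
cat > h.py <<'E'
from plant import ctrl, vision
import cv2, numpy as np
from scipy.spatial.transform import Rotation as R
def q2R(q): return R.from_quat(np.roll(q,-1)).as_matrix()
def cam(name,st=None):
    p=vision.camera_params(name); f=192/np.tan(np.radians(p['vfov'])/2)
    if name=='wrist':
        st=st or ctrl.get_state(); Rt=q2R(st['tcp_rot']); T=p['T_tool_cam']
        Rc=Rt@T[:3,:3]; o=st['tcp_pos']+Rt@T[:3,3]
    else: Rc=q2R(p['attitude']); o=np.array(p['origin'])
    return Rc,o,f,p['cx'],p['cy']
def ray(c,px):
    Rc,o,f,cx,cy=c; d=Rc@np.array([(px[0]-cx)/f,-(px[1]-cy)/f,-1]); return o,d/np.linalg.norm(d)
def onz(c,px,z):
    o,d=ray(c,px); return o+d*(z-o[2])/d[2]
def proj(c,P):
    Rc,o,f,cx,cy=c; v=Rc.T@(np.asarray(P)-o); return np.array([cx+f*v[0]/-v[2],cy-f*v[1]/-v[2]])
def tri(c1,p1,c2,p2):
    o1,d1=ray(c1,p1);o2,d2=ray(c2,p2)
    s=np.linalg.lstsq(np.stack([d1,-d2],1),o2-o1,rcond=None)[0]
    a,b=o1+s[0]*d1,o2+s[1]*d2; return (a+b)/2,np.linalg.norm(a-b)
def down(yaw):  # tool z down, tool x axis at heading yaw
    M=np.array([[np.cos(yaw),np.sin(yaw),0],[np.sin(yaw),-np.cos(yaw),0],[0,0,-1]])
    return np.roll(R.from_matrix(M).as_quat(),1)
def snap(fn,name='wrist'):
    st=ctrl.get_state(); im=vision.grab_frame(name); cv2.imwrite('pics/'+fn,im); return im,cam(name,st)
E
python3 - <<'E'
from h import *
np.set_printoptions(precision=4,suppress=True)
s=cam('scene');d=cam('side')
for p in[(307,218),(265,184),(160,235),(192,273)]:print('bed sc',onz(s,p,.012))
for p in[(213,209),(259,239),(334,187)]:print('bed sd',onz(d,p,.012))
for p in[(268,284),(291,304),(347,274),(322,260)]:print('jack sd',onz(d,p,.005))
print(q2R(ctrl.get_state()['tcp_rot']))
E
```

```text
bed sc [0.4442 0.1105 0.012 ]
bed sc [ 0.4737 -0.0798  0.012 ]
bed sc [ 0.8417 -0.0446  0.012 ]
bed sc [0.8119 0.1174 0.012 ]
bed sd [0.4603 0.1255 0.012 ]
bed sd [ 0.4822 -0.081   0.012 ]
bed sd [ 0.8489 -0.0646  0.012 ]
jack sd [ 0.3916 -0.2206  0.005 ]
jack sd [ 0.3927 -0.3077  0.005 ]
jack sd [ 0.5791 -0.3402  0.005 ]
jack sd [ 0.5662 -0.26    0.005 ]
[[ 0.      1.     -0.0016]
 [ 1.     -0.      0.0002]
 [ 0.0002 -0.0016 -1.    ]]
```

```bash
python3 - <<'E'
from h import *
np.set_printoptions(precision=4,suppress=True)
ctrl.goto([.46,-.21,.24],down(np.pi/2)); ctrl.pause(.2)
a,c=snap('wj.png')
ctrl.goto([.58,.09,.26],down(np.pi/2)); ctrl.pause(.2)
b,c2=snap('wb.png')
import pickle;pickle.dump((c,c2),open('c.pkl','wb'))
st=ctrl.get_state();print(st['clock'],st['joints'])
E
```

```text
2.7833 [ 0.0335  0.2696  1.3817 -0.0002  1.4903  0.0354]
```

View pics/wj.png

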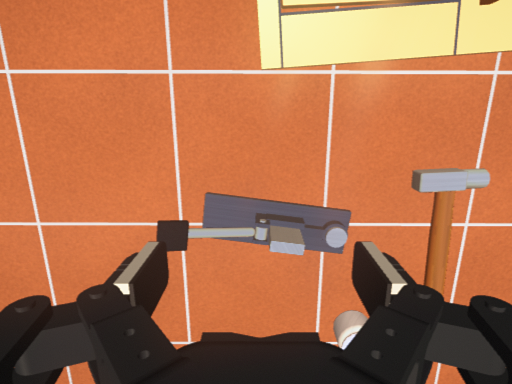

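View pics/wb.png

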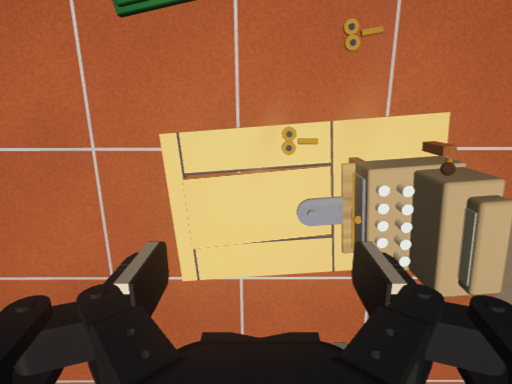

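Jack view: base corners (206,193), (350,211), (344,252), (203,230); saddle (336,237); grip top face about (287,233-253); pad (172,235). Bed view: near corners (161,135), (182,280), far-left corner (449,113), stud (311,212); key_a at (300,140).

```bash
python3 - <<'E'
from h import *
import pickle
np.set_printoptions(precision=4,suppress=True)
c,c2=pickle.load(open('c.pkl','rb'))
P=lambda p,z,k=c:onz(k,p,z)[:2]
A,B,C=P((206,193),.01),P((350,211),.01),P((344,252),.01)
print('base',A,B,C,np.linalg.norm(A-B),np.linalg.norm(B-C),np.arctan2(*(B-A)[::-1]))
sad=P((336,237),.03);pad=P((172,235),.087)
print('saddle',sad,'pad',pad,np.linalg.norm(sad-pad),np.arctan2(*(sad-pad)[::-1]))
th=np.arctan2(*(B-A)[::-1]);u=np.array([np.cos(th),np.sin(th)]);n=np.array([-u[1],u[0]])
print('grip est',sad-.07*u,pad+.13*u,A+.11*u-.032*n,B-.09*u-.032*n, 'hsv at grip px',P((287,235),.08))
a,b,e,f=[P(p,.012,c2) for p in[(161,135),(182,280),(449,113),(345,272)]]
print('bed',a,b,e,f,np.linalg.norm(a-b),np.arctan2(*(e-a)[::-1]),np.arctan2(*(f-b)[::-1]),np.arctan2(*(a-b)[::-1])-np.pi/2)
print('stud',P((311,212),.058,c2))
# subpixel masks for both
for fn in('wj','wb'):
    im=cv2.imread(f'pics/{fn}.png');h=cv2.cvtColor(im,cv2.COLOR_BGR2HSV)
    if fn=='wb':
        m=((h[...,0]>18)&(h[...,0]<32)&(h[...,1]>60)&(h[...,2]>150)).astype(np.uint8)
        m[:, :150]=0
    else:
        m=((h[...,0]>90)&(h[...,0]<140)&(h[...,1]>25)&(h[...,2]<130)).astype(np.uint8); m[:180]=0; m[262:]=0
    cv2.imwrite(f'pics/m_{fn}.png',m*255)
    k=max(cv2.findContours(m,0,1)[0],key=cv2.contourArea)
    print(fn,cv2.contourArea(k),cv2.approxPolyDP(k,4,True)[:,0].tolist())
A=cv2.imread('pics/wj.png')[170:270,150:370];B=cv2.imread('pics/wb.png')[100:300,280:380]
cv2.imwrite('pics/crop.png',np.hstack([cv2.resize(A,None,fx=2.4,fy=2.4,interpolation=2)[:240],cv2.resize(B,(120,240))]))
E
```

```text
base [ 0.3879 -0.2528] [ 0.5817 -0.2777] [ 0.5782 -0.3386] 0.19535055500246726 0.06103483773860593 -0.12794889024190417
saddle [ 0.56  -0.307] pad [ 0.3617 -0.2798] 0.20020215512203432 -0.13635582237488947
grip est [ 0.4906 -0.298 ] [ 0.4906 -0.2964] [ 0.493  -0.2985] [ 0.4883 -0.298 ] hsv at grip px [ 0.4907 -0.2825]
bed [0.4481 0.1195] [ 0.4607 -0.0973] [0.8246 0.1468] [ 0.7064 -0.0841] 0.21712717131440096 0.07252980965587386 0.05336895239106782 0.057678498072131656
stud [0.6433 0.0274]
wj 748.5 [[205, 210], [204, 226], [268, 227], [255, 224], [254, 214], [240, 223], [230, 211], [234, 205], [222, 200]]
wb 15395.5 [[159, 135], [183, 280], [197, 279], [194, 248], [200, 279], [331, 270], [331, 238], [260, 241], [331, 233], [331, 225], [307, 226], [296, 215], [303, 200], [331, 196], [329, 167], [183, 180], [176, 134]]
```

```bash
python3 - <<'E'
from h import *
np.set_printoptions(precision=4,suppress=True)
ctrl.grip(0.0,40)
q=down(np.pi/2+.06)
ctrl.goto([.499,.016,.06],q); ctrl.servo_line([.499,.016,.040],.1); ctrl.pause(.1)
f0=ctrl.get_state()['contact_force']; z=.040
while z>.004:
    z-=.002; ctrl.servo_line([.499,.016,z],.03)
    s=ctrl.get_state(); f=s['contact_force'][2]-f0[2]; print(round(z,3),s['tcp_pos'][2].round(4),f.round(1))
    if f>22 and z<.02: break
ctrl.pause(.2); s=ctrl.get_state(); print(s['tcp_pos'],s['contact_force'],s['clock'])
# up and look at tab with camera on -x side
ctrl.servo_line([.499,.016,.06],.15)
h=.06
ctrl.grip(.05)
ctrl.goto([.56,.022,.19],down(np.pi+h)); ctrl.pause(.2)
im,c=snap('tab.png'); import pickle; pickle.dump(c,open('c3.pkl','wb')); s=ctrl.get_state();print(s['joints'],s['clock'])
E
```

```text
0.038 0.0382 -0.7
0.036 0.0359 -1.0
0.034 0.0338 0.2
0.032 0.0318 -0.5
0.03 0.0298 -0.7
0.028 0.0278 0.1
0.026 0.0259 -0.2
0.024 0.0239 -1.2
0.022 0.0219 -0.7
0.02 0.0198 -0.6
0.018 0.0179 0.0
0.016 0.0159 -0.2
0.014 0.0138 -1.9
0.012 0.0119 -0.4
0.01 0.0098 -0.4
0.008 0.0079 -0.3
0.006 0.0059 0.7
0.004 0.0041 -0.1
[0.4992 0.016  0.004 ] [0.9654 0.9788 1.1254] 9.6083
[-0.0849  0.2638  1.5639 -0.      1.3145 -1.7155] 12.3
```

View pics/tab.png

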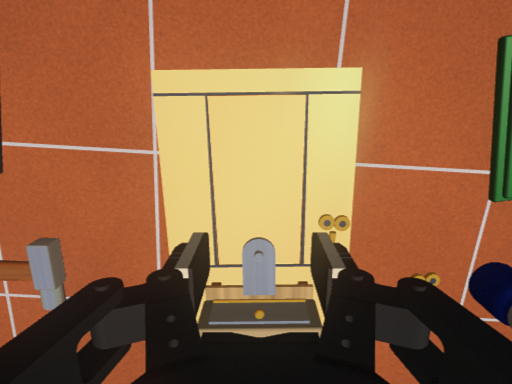

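The tab picture shows the tile outline (207–308, rows 93–265), stud (259,254), tab nose at row 238. No contact force was felt even at z=4 mm, so I check the geometry.

```bash
python3 - <<'E'
from h import *
import pickle
np.set_printoptions(precision=4,suppress=True)
c=pickle.load(open('c3.pkl','rb'));P=lambda p,z:onz(c,p,z)[:2]
print('tcp px',proj(c,[.499,.016,.012]), 'near corners',P((153,71),.012),P((361,69),.012),'tile near',P((207,95),.012),P((306,93),.012),'tile far',P((216,265),.012),P((303,265),.012))
print('stud',P((259,254),.0575))
s=ctrl.get_state();print(s['grip_width'],s['tcp_pos'],s['contact_force'],s['joint_efforts'])
s2,c4=snap('x.png','scene'),0
a,b=cv2.imread('pics/scene0.png')[165:290,140:320],cv2.imread('pics/x.png')[165:290,140:320]
a2=cv2.imread('pics/side0.png')[170:250,200:340];vision
b2=vision.grab_frame('side')[170:250,200:340]
r=lambda i:cv2.resize(i,(390,280),interpolation=2)
cv2.imwrite('pics/cmp.png',np.vstack([np.hstack([r(a),r(b)]),np.hstack([r(a2),r(b2)])]))
E
```

```text
tcp px [257.6124 113.8302] near corners [ 0.4623 -0.0954] [0.4475 0.1207] tile near [ 0.4828 -0.0388] [0.4746 0.066 ] tile far [ 0.683  -0.0249] [0.6765 0.0824]
stud [0.6419 0.0261]
0.05025158116117933 [0.5597 0.022  0.1897] [ 0.2204 -0.1706  0.5778] [  0.003  -40.4851 -24.1369  -0.0005   0.0058   0.0016]
```

View pics/cmp.png

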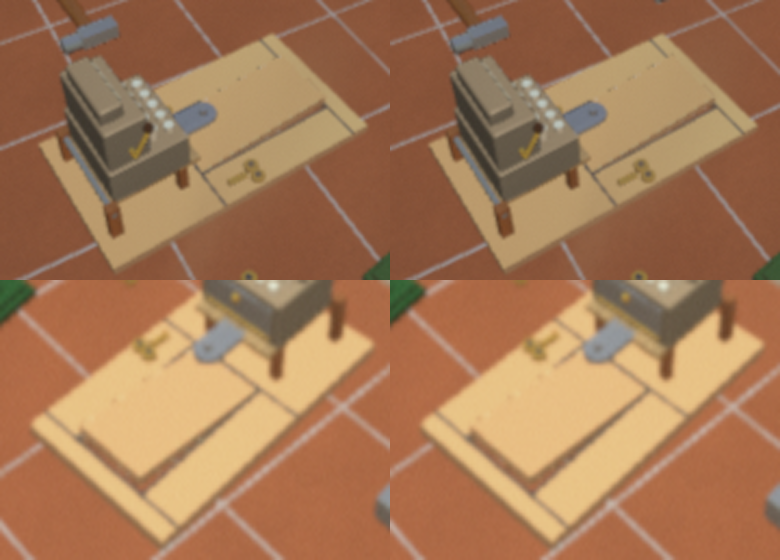

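```bash
python3 - <<'E'
from h import *
np.set_printoptions(precision=4,suppress=True)
t=ctrl.get_state()['clock']
r=ctrl.grip(0.0,60); s=ctrl.get_state();print(r,s['grip_width'],s['clock']-t)
q=down(np.pi+.06)
ctrl.goto([.499,.016,.05],q)
s=ctrl.get_state();print(s['grip_width'],s['tcp_pos'],s['clock'])
snap('side2.png','side');snap('sc2.png','scene')
r=lambda i,a,b:cv2.resize(i[a:a+150,b:b+200],(400,300),interpolation=2)
cv2.imwrite('pics/cmp2.png',np.hstack([r(cv2.imread('pics/side2.png'),110,180),r(cv2.imread('pics/sc2.png'),120,170)]))
E
```

```text
False -0.00013996993637969296 0.5332999999999988
0.0002008557197196433 [0.501  0.0158 0.0509] 13.5917
```

View pics/cmp2.png

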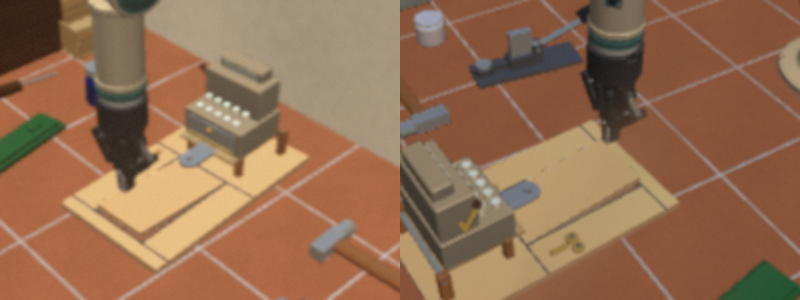

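```bash
python3 - <<'E'
from h import *
np.set_printoptions(precision=4,suppress=True)
s=cam('scene');d=cam('side')
print(tri(s,(274,189),d,(241,204)), proj(s,[.501,.016,.05]),proj(d,[.501,.016,.05]), proj(s,[.5,.016,.012]),proj(d,[.5,.016,.012]))
E
```

```text
(array([0.4997, 0.0176, 0.0797]), np.float64(0.006356412187413384)) [274.0472 196.1902] [242.9986 211.1767] [273.8728 204.984 ] [243.1629 220.2223]
```

The seen fingertip triangulates to z≈0.08 while the state says 0.05: the real tip stands higher than stated. I'll do a guarded descent by force.

```bash
cat >> h.py <<'E'
def guarded(x,y,z0,z1,fstop,step=.002,v=.04,verbose=True):
    z=z0; f0=ctrl.get_state()['contact_force'][2]; log=[]
    while z>z1:
        z-=step; ctrl.servo_line([x,y,z],v); s=ctrl.get_state(); f=s['contact_force'][2]-f0
        log.append((round(z*1e3,1),round(s['tcp_pos'][2]*1e3,1),round(f,1)))
        if f>fstop: break
    if verbose: print(log[-14:])
    return z
E
python3 - <<'E'
from h import *
np.set_printoptions(precision=4,suppress=True)
ctrl.servo_line([.499,.016,.008],.1)
try: z=guarded(.499,.016,.008,-.035,15)
except Exception as e: print(repr(e))
s=ctrl.get_state();print(s['tcp_pos'],s['contact_force'],s['joints'],s['clock'])
snap('side3.png','side')
E
```

```text
[(6.0, np.float64(6.5), np.float64(0.6)), (4.0, np.float64(4.2), np.float64(2.0)), (2.0, np.float64(2.1), np.float64(3.6)), (0.0, np.float64(-0.1), np.float64(2.5)), (-2.0, np.float64(-2.2), np.float64(2.2)), (-4.0, np.float64(-4.2), np.float64(1.8)), (-6.0, np.float64(-6.3), np.float64(1.2)), (-8.0, np.float64(-8.2), np.float64(2.0)), (-10.0, np.float64(-10.2), np.float64(1.6)), (-12.0, np.float64(-12.2), np.float64(0.9)), (-14.0, np.float64(-13.1), np.float64(10.7)), (-16.0, np.float64(-13.3), np.float64(26.8))]
[ 0.4992  0.0161 -0.0133] [-5.3429  0.462  26.2855] [-0.1072  0.3933  1.9694  0.      0.7777 -1.7382] 17.2583
```

```bash
python3 - <<'E'
from h import *
snap('sc3.png','scene'); snap('w3.png')
r=lambda i,a,b:cv2.resize(i[a:a+112,b:b+150],(400,300),interpolation=2)
cv2.imwrite('pics/cmp3.png',np.vstack([np.hstack([r(cv2.imread('pics/side3.png'),140,190),r(cv2.imread('pics/sc3.png'),140,190)]),np.hstack([cv2.resize(cv2.imread('pics/w3.png'),(400,300)),np.zeros((300,400,3),np.uint8)])]))
E
```

```text
(no output)
```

View pics/cmp3.png

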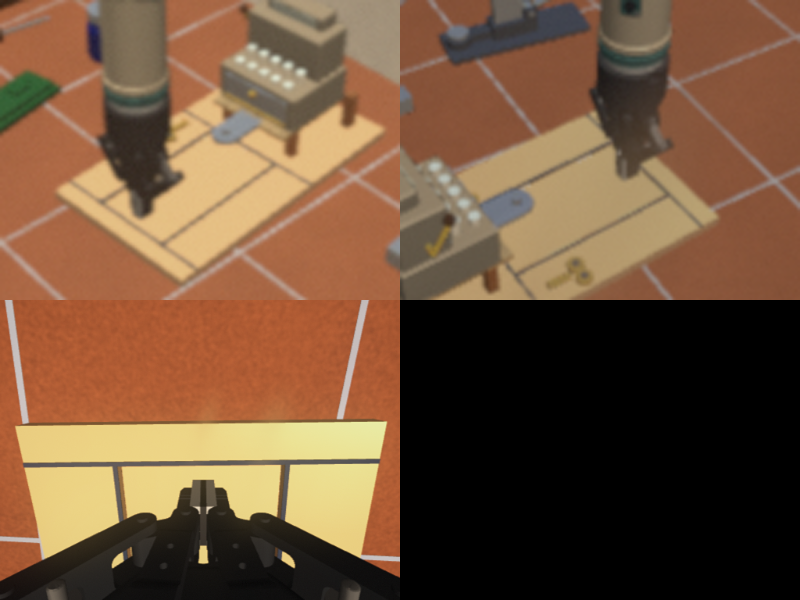

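The tile now lies flush in both views, with the tip stated at −13.3 mm. Bed corners in the wrist picture: (20,163), (494,155). I use them to see whether the stated z or the finger length is off.

```bash
python3 - <<'E'
from h import *
np.set_printoptions(precision=4,suppress=True)
st=ctrl.get_state()
for dz in(0,.025):
    s2=dict(st); s2['tcp_pos']=st['tcp_pos']+[0,0,dz]; c=cam('wrist',s2)
    a,b=onz(c,(20,163),.012),onz(c,(494,155),.012); print(dz,a,b,np.linalg.norm(a-b))
    print(onz(c,(260,205),.012), c[1])
# near-view fixes of tip: pad tips in wrist picture
print(proj(cam('wrist',st),st['tcp_pos']),proj(cam('wrist',st),st['tcp_pos']-[0,0,-.025]))
E
```

```text
0 [ 0.4624 -0.0975  0.012 ] [0.4455 0.1211 0.012 ] 0.2192864617877161
[0.4762 0.0151 0.012 ] [0.4301 0.0125 0.1543]
0.025 [ 0.4681 -0.1168  0.012 ] [0.4482 0.1402 0.012 ] 0.2578058675728495
[0.4842 0.0155 0.012 ] [0.4301 0.0125 0.1793]
[259.3797 229.3028] [259.218  248.3967]
```

The wrist height is right (bed width measures 219 mm); the real shut tips simply end about 25 mm short of the stated TCP. I allow for that: stated z = true tip z − 0.025. Now grasping the jack.

```bash
python3 - <<'E'
from h import *
np.set_printoptions(precision=4,suppress=True)
ctrl.servo_line([.499,.016,.05],.2)
ctrl.grip(.06)
g=np.array([.4906,-.298]); q=down(np.pi-.133)
ctrl.goto([*g,.11],q)
ctrl.servo_line([*g,.035],.15)
z=guarded(*g,.035,.0175,6,step=.006,v=.08)
w=ctrl.grip(0,100); s=ctrl.get_state(); print(w,s['grip_width'],s['contact_force'],s['tcp_pos'],s['clock'])
ctrl.servo_line([*g,z+.02],.08); ctrl.pause(.1)
s=ctrl.get_state(); print(z,s['grip_width'],s['contact_force'],s['moment'],s['clock'])
snap('g.png','side')
E
```

```text
[(29.0, np.float64(29.4), np.float64(-0.0)), (23.0, np.float64(22.7), np.float64(-0.1)), (17.0, np.float64(16.5), np.float64(0.2))]
False 0.013109733140226395 [-0.5014 -1.7074  1.2772] [ 0.4907 -0.2983  0.0173] 21.5917
0.017000000000000008 0.012715540642813552 [ 0.3965 -0.0554 -7.627 ] [ 0.0237 -0.0562  0.005 ] 22.0917
```

```bash
cat >> h.py <<'E'
L=np.array([.6432,.0264]); H=.070
def S(x,y=0): return L+x*np.array([np.cos(H),np.sin(H)])+y*np.array([-np.sin(H),np.cos(H)])
E
python3 - <<'E'
from h import *
import pickle
np.set_printoptions(precision=4,suppress=True)
ctrl.servo_line([.4906,-.298,.085],.2)
q=down(np.pi+H)
p=S(-.145); ctrl.goto([*p,.085],q); ctrl.servo_line([*p,.037],.12); ctrl.pause(.2)
s=ctrl.get_state();print(s['tcp_pos'],s['grip_width'],s['contact_force'],s['clock'])
im,c=snap('h.png');snap('hs.png','side');snap('hc.png','scene'); pickle.dump(c,open('c5.pkl','wb'))
r=lambda i,a,b:cv2.resize(i[a:a+112,b:b+150],(267,200),interpolation=2)
cv2.imwrite('pics/cmp5.png',np.vstack([im[:,:],np.hstack([r(cv2.imread('pics/hs.png'),140,190),r(cv2.imread('pics/hc.png'),140,190)])[:,:512]]))
E
```

```text
[0.4996 0.016  0.0379] 0.012676154703772698 [ 0.3435  0.3314 -7.4422] 24.4833
```

View pics/cmp5.png

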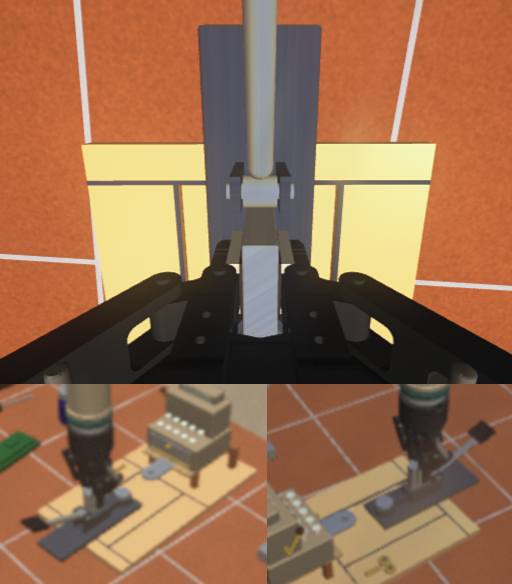

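Jack is held upright and aligned (base 199–321 at row 26, handle at col 260, bed near corners (82,144), (435,144)). Saddle/stud: scene (256,205)/(233,217), side (258.5,201.6)/(278,186.5).

```bash
python3 - <<'E'
from h import *
import pickle
np.set_printoptions(precision=4,suppress=True)
c=pickle.load(open('c5.pkl','rb'));P=lambda p,z:onz(c,p,z)[:2]
def inS(w): d=np.asarray(w)[:2]-L; return np.array([d@[np.cos(H),np.sin(H)],d@[-np.sin(H),np.cos(H)]])
print('base rear (expect -.255):',inS(P((199,26),.0305)),inS(P((321,26),.0305)))
print('base sides lower',inS(P((210,200),.0305)),inS(P((313,200),.0305)))
print('bed near (expect -.191):',inS(P((82,144),.012)),inS(P((435,144),.012)))
print('tile (exp -.165)',inS(P((90,183),.012)),inS(P((430,183),.012)))
for n,a,b in(('scene',(256,205),(232.7,216.7)),('side',(258.5,201.6),(278.2,186.5))):
    k=cam(n);A,B=inS(onz(k,a,.0505)),inS(onz(k,b,.061));print(n,A,B,B-A)
# subpixel: stud/tab from full-res images for closer look
E
```

```text
base rear (expect -.255): [-0.2522 -0.031 ] [-0.2522  0.0311]
base sides lower [-0.1595 -0.0295] [-0.1595  0.0313]
bed near (expect -.191): [-0.1902 -0.1106] [-0.1901  0.1085]
tile (exp -.165) [-0.1653 -0.1093] [-0.1652  0.1091]
scene [-0.0768  0.0003] [0.0081 0.0102] [0.085  0.0099]
side [-0.0756 -0.0029] [ 0.0174 -0.0039] [ 0.0929 -0.0009]
```

```bash
python3 - <<'E'
from h import *
np.set_printoptions(precision=4,suppress=True)
ctrl.servo_line([*S(-.145),.032],.05)
ctrl.servo_line([*S(-.070),.032],.06); ctrl.pause(.1)
s=ctrl.get_state();print(s['tcp_pos'],s['contact_force'])
z=guarded(*S(-.070),.032,.026,3,step=.001,v=.03)
s=ctrl.get_state();print(s['tcp_pos'],s['contact_force'])
ctrl.grip(.045); ctrl.pause(.1)
ctrl.servo_line([*S(-.070),.10],.2)
p=S(-.25); ctrl.grip(.0,60); ctrl.goto([*p,.11],down(np.pi+H)); ctrl.pause(.1)
s=ctrl.get_state();print(s['tcp_pos'],s['contact_force'],s['clock'])
im,c=snap('pl.png');sd,_=snap('pls.png','side');sc,_=snap('plc.png','scene')
import pickle;pickle.dump(c,open('c6.pkl','wb'))
r=lambda i,a,b:cv2.resize(i[a:a+90,b:b+120],(400,300),interpolation=2)
cv2.imwrite('pics/cmp6.png',np.vstack([np.hstack([r(sd,155,215),r(sc,165,180)]),np.hstack([cv2.resize(im,(400,300)),np.zeros((300,400,3),np.uint8)])]))
E
```

```text
[0.5729 0.0215 0.032 ] [-0.1766 -0.4857 -7.195 ]
[(31.0, np.float64(31.0), np.float64(-0.2)), (30.0, np.float64(29.9), np.float64(1.1)), (29.0, np.float64(29.3), np.float64(3.1))]
[0.5736 0.0215 0.0293] [ 0.4065  0.3392 -4.0895]
[0.3966 0.0086 0.1105] [ 1.4886 -0.2487 -0.1051] 29.5
```

View pics/cmp6.png

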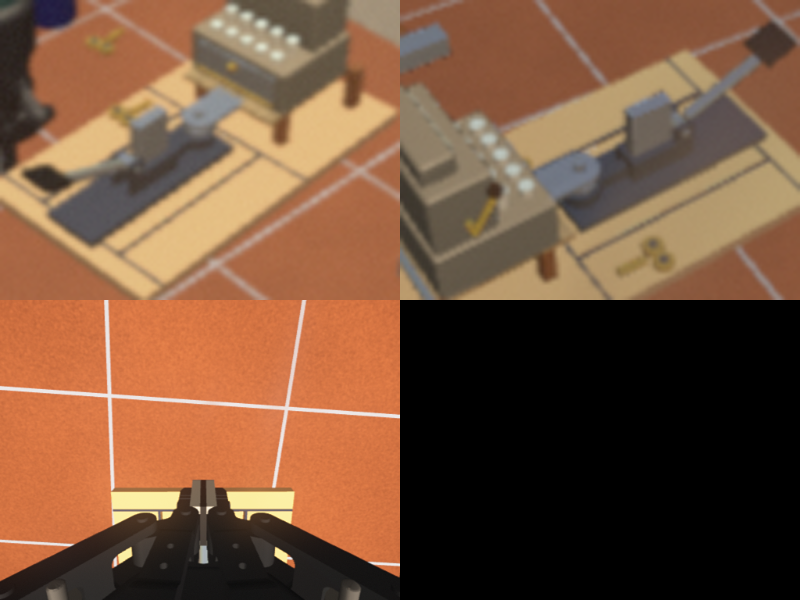

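```bash
python3 - <<'E'
from h import *
np.set_printoptions(precision=4,suppress=True)
def inS(w): d=np.asarray(w)[:2]-L; return np.array([d@[np.cos(H),np.sin(H)],d@[-np.sin(H),np.cos(H)]])
for n,pts,st,bed in(('side',[(242.6,228.2),(284.6,200),(230,219.5)],(276,188.5),[]),('scene',[(289.5,205.5),(235.5,234),(273.6,193.5)],(234.3,213),[])):
    k=cam(n)
    for p in pts: print(n,inS(onz(k,p,.022)))
    print('stud',inS(onz(k,st,.061)), 'stud px expected',proj(k,[*L,.061]),'seen',st)
# wrist raw stud refinement: grey tab contour in tab.png (z top .054)
import pickle
c=pickle.load(open('c3.pkl','rb')); im=cv2.imread('pics/tab.png')[225:300,235:285]
h=cv2.cvtColor(im,cv2.COLOR_BGR2HSV); m=((h[...,0]>85)&(h[...,0]<135)&(h[...,1]>15)).astype(np.uint8)
k=max(cv2.findContours(m,0,1)[0],key=cv2.contourArea)[:,0]+[235,225]
w=np.array([inS(onz(c,p,.054)) for p in k]); f=w[w[:,0]<.002]
A=np.c_[2*f,np.ones(len(f))];s=np.linalg.lstsq(A,(f**2).sum(1),rcond=None)[0];print('nose circle',s[:2],np.sqrt(s[2]+s[0]**2+s[1]**2),w.min(0),w.max(0))
E
```

```text
side [-0.1773 -0.0337]
side [ 0.0154 -0.0359]
side [-0.1777  0.0241]
stud [ 0.0043 -0.0059] stud px expected [273.8141 188.3078] seen (276, 188.5)
scene [-0.1753  0.0356]
scene [0.0185 0.0389]
scene [-0.1666 -0.0337]
stud [-0.0029  0.0007] stud px expected [233.2826 213.2708] seen (234.3, 213)
nose circle [-0.006  -0.0014] 0.011638540679761288 [-0.0123 -0.0189] [0.0497 0.017 ]
```

Placed within about 2 mm by all views. Now pump.

```bash
cat > pump.py <<'E'
from h import *
OFF=.0253
def tip(th,up=0):
    a=.4394-th; return np.array([*S(-.07-.030-.1105*np.cos(a)), .012+.040+.1105*np.sin(a)-OFF+up])
def press(fstop=18,thmax=.47):
    f0=ctrl.get_state()['contact_force'][2]; th=0.; log=[]
    while th<thmax:
        th+=.05 if th<.345 else .01
        ctrl.servo_line(tip(th),.05); s=ctrl.get_state(); f=s['contact_force']-[0,0,f0]
        log.append((round(th,2),round((s['tcp_pos'][2]+OFF)*1e3,1),*f.round(1)))
        if f[2]>fstop: break
    for l in log: print(*l)
    return th
def release():
    for th in(.3,.2,.1,0): ctrl.servo_line(tip(th),.08)
    ctrl.servo_line(tip(0,.02),.1)
E
python3 - <<'E'
from pump import *
np.set_printoptions(precision=4,suppress=True)
ctrl.servo_line(tip(0,.03),.15); ctrl.servo_line(tip(0,.012),.1); ctrl.pause(.15)
th=press(); ctrl.pause(.2)
s=ctrl.get_state();print(th,s['tcp_pos'],s['contact_force'],s['clock'])
sd,_=snap('p1s.png','side');sc,_=snap('p1c.png','scene')
r=lambda i,a,b:cv2.resize(i[a:a+120,b:b+160],(400,300),interpolation=2)
cv2.imwrite('pics/cmp7.png',np.vstack([np.hstack([r(sd,125,200),r(sc,150,165)]),np.hstack([r(cv2.imread('pics/pls.png'),125,200),r(cv2.imread('pics/plc.png'),150,165)])]))
E
```

```text
0.05 93.8 -1.5 -1.2 4.9
0.1 89.1 0.2 -0.4 4.8
0.15 84.1 0.1 -0.8 5.6
0.2 78.8 1.4 -0.2 5.1
0.25 73.4 1.4 -0.1 5.0
0.3 68.0 0.7 0.1 5.3
0.35 62.6 1.5 1.1 6.2
0.36 61.6 0.6 -0.7 7.6
0.37 60.6 1.0 -0.3 7.7
0.38 59.5 0.7 -0.1 7.4
0.39 58.4 0.5 -1.5 6.6
0.4 57.3 0.2 0.1 7.4
0.41 56.7 -0.8 0.1 12.0
0.42 56.3 -2.3 0.6 19.9
0.42000000000000004 [0.4346 0.0116 0.031 ] [-1.6744  0.0386 19.884 ] 34.6083
```

View pics/cmp7.png

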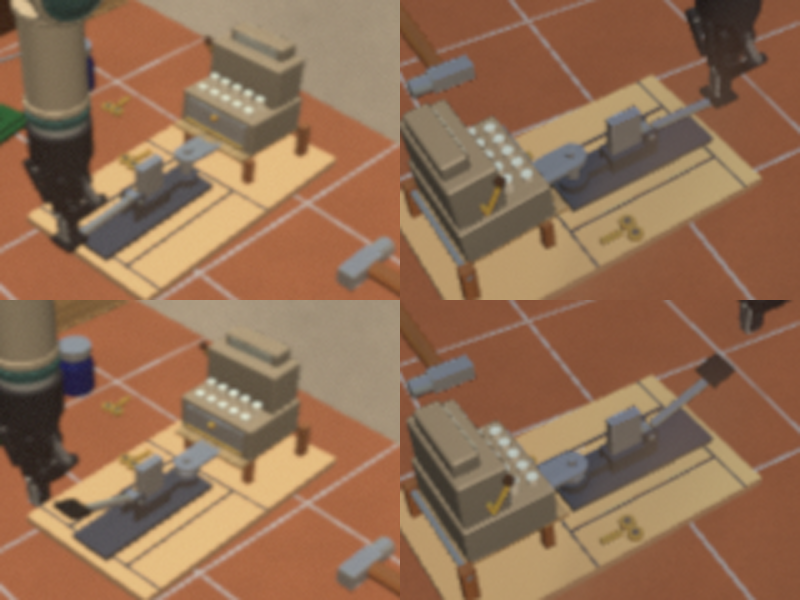

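The handle is at its stop, and the register's front has risen (tab about 5 px higher than before). The jack has not shifted. Second stroke.

```bash
python3 - <<'E'
from pump import *
np.set_printoptions(precision=4,suppress=True)
release(); ctrl.pause(.4)
u,_=snap('ups.png','side'); snap('upc.png','scene')
d=cv2.absdiff(u,cv2.imread('pics/pls.png'))[160:240,240:330]; print('tab region diff up vs placed',d.mean())
ctrl.servo_line(tip(0,.012),.1); ctrl.pause(.15)
th=press(); ctrl.pause(.5)
s=ctrl.get_state();print(th,s['tcp_pos'],s['contact_force'],s['joint_vel'].max(),s['clock'])
sd,_=snap('p2s.png','side');sc,_=snap('p2c.png','scene')
print('diff vs 1st stroke',cv2.absdiff(sd,cv2.imread('pics/p1s.png'))[150:240,240:330].mean(),' up-vs-down',cv2.absdiff(sd,u)[160:240,240:330].mean())
r=lambda i,a,b:cv2.resize(i[a:a+120,b:b+160],(400,300),interpolation=2)
cv2.imwrite('pics/cmp8.png',np.vstack([np.hstack([r(sd,125,200),r(sc,150,165)]),np.hstack([r(u,125,200),r(cv2.imread('pics/upc.png'),150,165)])]))
E
```

```text
tab region diff up vs placed 1.8562962962962963
0.05 93.8 -1.6 -1.3 5.1
0.1 89.1 -0.1 -0.1 5.7
0.15 84.1 1.2 -0.4 5.8
0.2 78.8 1.3 -0.2 5.1
0.25 73.4 1.3 -0.5 5.6
0.3 68.0 1.0 0.6 6.5
0.35 62.5 1.6 1.0 5.7
0.36 61.6 1.9 -0.4 7.2
0.37 60.6 1.0 0.1 8.6
0.38 59.5 1.1 -0.7 7.9
0.39 58.4 0.5 0.8 8.1
0.4 57.3 0.6 -0.3 7.8
0.41 56.6 -0.1 -0.6 12.9
0.42 56.3 -2.4 0.9 19.6
0.42000000000000004 [0.4345 0.0116 0.031 ] [-2.1379  0.0122 20.6128] 0.0007541157635244051 41.4417
diff vs 1st stroke 1.0813991769547324  up-vs-down 6.098055555555556
```

View pics/cmp8.png

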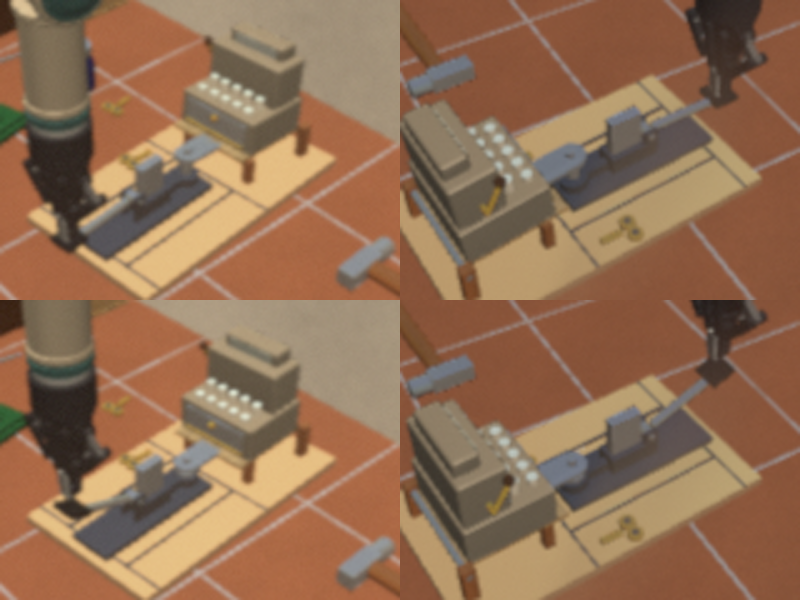

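Between strokes the handle came fully up and the register fell back on its props. It is now down at its stop again with the tab raised and the jack unmoved, so I hand in.

```bash
python3 -c "
from plant import ctrl
ctrl.job_done()"
```

```text
the job is handed in; nothing more can be done
```

The job is done and handed in at about 41.5 s on the robot's clock, with the gripper still holding the jack handle down at its stop. I pressed the loose tile level and set the jack upright on it, with its saddle under the lift tab. I then pumped it twice, with a full return in between.

**Last checks**
- **Tile:** it looked flush in both fixed cameras after pressing.
- **Jack:** it landed at the expected height, and pictures before and after each stroke show no shift.
- **Strokes:** both met the stop at about 0.41 rad, with the push rising to about 20 N. Both strokes raised the register's front. In between, the handle came back up and the register dropped onto its props.
- **Bystanders:** those visible in the last views (key_a and the hammer among them) had not moved. I did not check each one separately.

**What failed or disagreed**
- **First press:** it never touched the tile, because the shut fingertips end about 25 mm short of the stated TCP. I found this from the pictures and by feeling for contact, then allowed for it in every later height.
- **Saddle centring:** once under the tab, the saddle could not be seen directly. The wrist camera put the stud within 2 mm of where I aimed. The two fixed cameras were coarser: up to about 7 mm off for the stud, about 2–3 mm for the jack's base lengthwise and up to 13 mm at one corner. An automatic outline of the tab's nose came out about 6 mm off, and I set it aside as a poor colour mask.

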